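# Index the specimen turntable under the microscope

### The arm

A 6-joint arm with a two-finger parallel gripper is mounted at the origin on the work surface. World frame = base frame: x ahead of the robot, y to its left, z up, the work surface at z = 0. Lengths are in mm, angles in rad, forces in N, time in s.
With the tool pointing down it reaches from about 300 to 775 mm from the base axis. Payload 14.6 kg.
Tool frame: the origin (TCP) lies between the finger pads; the fingertips stand 8 mm ahead of it and the grasp point (between the pads) lies 11 mm behind it; z points along the fingers, y is the line along which they close (so a half turn about z gives the same grasp; the last joint's range is limited). The gripper opens to 85 mm and grips with 20 to 120 N. Pads are 22 mm wide; open, the fingers measure 114 mm over their backs; the gripper's body (76 mm by 85 mm) begins 54 mm behind the grasp point. The pads swing forward as they close: fully open they stand 13 mm farther back than shut.
Start: joints at [1.24, 0.3, 1.521, -0, 1.321, -0.067], TCP at [143.411, 530.964, 211.281] pointing down, gripper open.
Joint ranges: [-3.03, 3.03], [-0.79, 2.21], [0.23, 2.52], [-1.04, 4.18], [0, 3.07], [-2.55, 2.55]. Speed limits (rad/s): [2.22, 2.22, 2.57, 3.14, 3.14, 3.14].

### API

Orientations are given as a unit quaternion [w, x, y, z].
In Python, from workcell import env gives the robot as it stands.
- The arm moves only by the tool drive_tool, never from a script. Its argument "commands" is a list of rows, each a list of 7 numbers: the gripper command: -1 is shut, 1 is fully open, values between are in proportion, then the shift along the world's x, y, z in units of 50 mm (1.0 is 50 mm), then the turn, a rotation vector about the world's x, y, z in units of 8 degrees (1.0 is 8 degrees). In form: [[claw, tx, ty, tz, ax, ay, az], ...]. A call has 1 to 20 rows; each row is the pose to reach, as a shift and turn from the pose commanded when the call began; what a row does not reach only later rows make up. A row lasts 1/8 s, in which the tool goes at most 62.5 mm and 10.7 degrees, less where a joint would pass 70% of its speed; a pose out of reach is approached as far as the arm can. A call with a gripper value outside its range is refused whole. The fingers move at their own pace and stop on an object; "newtons" is the grip in N (left out, the last holds). Time passes only in rows, so rows that repeat a pose let the fingers close. It gives the time, the measured TCP pose, the force, the opening and the grip force at its end, in the units of the state.
- env.read_state(): the state, without advancing time (a new reading comes with each control period).
- env.camera(name): name is "scene" or "top" or "wrist"; returns a dict with "frame" (480x640x3 uint8, red, green, blue), "z_map" (480x640 float32, mm along the optical axis (not along the pixel's ray), 0 where there is no reading), "K" (3x3 intrinsics, pixels), "k1" (the pictures are not rectified: a ray, as slopes to the right and down, at radius r is drawn at 1 + k1 r^2 times it, then the intrinsics apply), "R" (3x3) and "t" (3): a world point X has camera coordinates R X + t. Camera axes: x right, y down, z forward; pixel columns grow to the right and rows downward; lengths in mm; the calibration is good to about 2 mm. A picture is of the moment at which its call begins.
- env.finish_job(): hands the job in; it is judged then, once.
The state is a dict: "time": time; "qpos": joint angles; "joint_vel": joint speeds; "tau": joint torques, N m; "tcp_pos": TCP position; "eef_rot": TCP orientation; "contact_force": force on the tool from outside, world axes, zero at the start; "torque": the same for the moment, N m; "finger_gap": finger opening in mm; "grip_force": force on a finger pad.
Only numpy, scipy, OpenCV 4.12 (cv2) and the standard library are available. Lean on these libraries where they do the work, as an engineer would, in place of code of your own. Each camera call takes 0.05 s, during which the arm holds its last target. There are 200 camera calls.

### The job

Bring the uncovered specimen dish under the microscope lens: press the turntable's index plunger in with a fingertip, keep it pressed while you swing the table round by it to the next hole, whichever way brings the dish under the lens, and let the plunger spring back out so the table is locked there. The dish is only one hole away, so don't take the table round the long way. Leave everything else alone: don't touch or lift the dishes, don't knock the microscope, and don't disturb the other things on the bench.

Things in the scene. Friction and masses are not known exactly. Their poses are not given: they have to be found in the camera images.
- stage: white cast base plate of the inspection stand, 330 x 500 x 14 mm, fixed to the bench; it carries the index plate, the turntable, the column and the microscope. Origin on the turntable's axis at bench height; z up. The microscope's column stands 270 mm from the axis along its +y.
- table_axis (a point): point on the upright axis of the turntable, level with its top face (66 mm above the bench). The turntable is an aluminium disc, 244 mm in diameter, 8 mm thick, with eight dish stations 45 degrees apart on a circle of radius 88 mm; each has three steel studs 6 mm thick, 8 mm high. A hub knob 40 mm across and 12 mm high stands on the axis.
- index_plate: fixed steel index plate under the turntable, 286 mm in diameter, top 54 mm above the bench, with eight 16 mm holes 45 degrees (0.785 rad) apart on a circle of radius 131 mm, seen just outside the turntable's rim. Origin on the turntable's axis at bench height
- carousel (a joint): angle of the turntable (rad), 0 at the start, growing anticlockwise seen from above. Locked (about 0.01 rad of play) while the index pin is in a hole; holes at 0, 0.785, -0.785 and so on. Unlocked, it turns lightly (well under 1 N at the plunger) and stays where it is left.
- plunger (a joint): travel of the index plunger (m), straight down: 0 fully out, its pin in a hole, table locked; 0.016 fully in, at a stop. The spring takes about 5 N to start and 8 N at the stop; the pin clears the hole from 0.0105 m on. Let go within about 5 mm of a hole it springs out and its rounded pin centres the table; let go between holes it rubs under the plate and snaps into the next hole reached.
- plunger_top (a point): centre of the top of the plunger's black mushroom cap: 36 mm in diameter, flat on top (31 mm), 14 mm high, top 119 mm above the bench when out. It sits on a steel stem on an arm out from the turntable's rim, 149 mm from the axis, and goes round with the table; this point moves with it. Pressed down, the grip under the fingertip is enough to carry cap and table along.
- lens (a point): centre of the lower end of the microscope's objective, 160 mm above the bench, 88 mm from the turntable's axis, straight above one of the stations where the turntable is locked. Around it is a ring light 76 mm in diameter, its underside 155 mm above the bench.
- scope: upright steel column (31 mm thick, 436 mm high) with focus block, arm and upright black video zoom microscope with a white camera on top (450 mm above the bench); fixed to the base plate, not to be knocked. Origin as for the base plate.
- dish_open: the uncovered dish: round white ceramic dish without a lid, 54 mm in diameter, 14 mm high, wall 2 mm, with a small brown fir cone in it; loose, on the turntable between its three locating studs (about 1 mm of play), at one of the two stations next to the one under the lens; origin at the centre of its underside.
- dish_1: covered specimen dish, white ceramic with a white lid whose round knob (17 mm) stands up in the middle: 55 mm across, 31 mm high with the knob, loose, on the turntable between its three locating studs; origin at the centre of its underside. At the other station next to the lens.
- dish_2: covered specimen dish, white ceramic with a white lid whose round knob (17 mm) stands up in the middle: 55 mm across, 31 mm high with the knob, loose, on the turntable between its three locating studs; origin at the centre of its underside. Under the lens at the start.
- dish_3: covered specimen dish, white ceramic with a white lid whose round knob (17 mm) stands up in the middle: 55 mm across, 31 mm high with the knob, loose, on the turntable between its three locating studs; origin at the centre of its underside. On the side away from the lens.
- tweezers: steel tweezers, 115 mm long, 8 mm high, lying on the base plate beside the column; origin mid-length on the underside
- scissors: steel scissors, 170 mm long, 9 mm high, lying on the bench; origin near the pivot on the underside
- dropper: small amber glass bottle with a black cap, 38 mm in diameter, 85 mm high, standing; origin at the centre of its underside
- beaker: white beaker, 68 mm across the rim, 85 mm high, standing; origin at the centre of its underside
Not all that is in view belongs to the job. What is shaped like the dish_1 but red is not meant. What is shaped like the dish_3 but green is not meant.

How it is judged:
By the outcome, as a careful person would: the job done as asked, in the order asked, and still so for the second after the job is handed in, with the robot touching nothing.
It also fails if it takes over 32 s, if anything falls off the work surface, if the arm or the gripper's body presses on something with over 40 N, if the wrist force passes 120 N, or if a joint passes its speed limit or range.

## Working session

There is one attempt and no reset: what is moved stays moved. The work goes in short steps, Python scripts to look and compute and a tool call to move; the robot and the scene stay as the last step left them, time stands still between calls to the robot, and variables do not carry over. Pictures are saved under pics/ and viewed, at most 10 in all, crops included, and the job is handed in when it is done.

Besides the shell and the picture viewer there is one more tool, called as name([rows], argument=value, ...), one row to a line, values as JSON. drive_tool: Moves the arm, as the interface text tells. Its arguments: {"type":"object","properties":{"commands":{"type":"array"},"newtons":{"type":"number"}},"required":["commands"]}

```bash
mkdir -p pics
cat > h.py <<'E'
import numpy as np, cv2
from workcell import env
def shot(n,f=None):
    c=env.camera(n); np.savez(''+n+'.npz',**c)
    if f: cv2.imwrite('pics/'+f,c['frame'][:,:,::-1])
    return c
def ray(c,u,v):
    D=np.array([c['k1'],0,0,0,0],float)
    p=cv2.undistortPoints(np.array([[[u,v]]],float),c['K'],D,None,None,cv2.TERM_CRITERIA and None)if 0 else cv2.undistortPoints(np.array([[[u,v]]],float),np.array(c['K'],float),D)
    x,y=p[0,0]; R=np.array(c['R']);t=np.array(c['t'])
    return -R.T@t, R.T@np.array([x,y,1.])
def onz(c,u,v,z):
    o,d=ray(c,u,v); return o+d*(z-o[2])/d[2]
def zmap(c,u,v):
    o,d=ray(c,u,v); return o+d*c['z_map'][int(v),int(u)]
E
python3 - <<'E'
from h import *
for n in('scene','top'): c=shot(n,n+'0.png'); print(n,c['K'],c['k1'],c['R'],c['t'])
print(env.read_state())
E
```

```text
scene [[445.89054109   0.         320.78602507]
 [  0.         445.89054109 237.17663029]
 [  0.           0.           1.        ]] -0.10345537054738616 [[-0.83050899  0.55694049  0.00849164]
 [ 0.30390548  0.46585424 -0.83103628]
 [-0.46679362 -0.68760244 -0.5561534 ]] [ 532.69688981  -47.092274   1149.77596139]
top [[499.30176119   0.         315.91797856]
 [  0.         499.30176119 236.22312334]
 [  0.           0.           1.        ]] -0.03757426210858457 [[-0.00725733 -0.99994312  0.00781524]
 [-0.9943818   0.00639117 -0.10565979]
 [ 0.10560383 -0.00853814 -0.99437163]] [ -52.61726701  586.70563471 1230.59699862]
{'time': 0.1, 'qpos': array([ 1.24043101e+00,  3.00395413e-01,  1.52153937e+00,  1.57302525e-05,
        1.32068827e+00, -6.66243410e-02]), 'joint_vel': array([ 0.00015154, -0.00272091, -0.00304903,  0.00074444,  0.000828  ,
       -0.00130088]), 'tau': array([ 4.99331363e-04, -5.44392586e+01, -3.62361968e+01, -1.40696275e-04,
        3.13316828e-03, -7.36434299e-05]), 'tcp_pos': array([143.31715514, 530.75586353, 210.78048703]), 'eef_rot': array([-1.09064018e-04,  1.31490536e-01,  9.91317292e-01, -5.03580830e-04]), 'contact_force': array([ 0.11419508, -0.88237742,  0.79871123]), 'torque': array([ 0.04014885, -0.02570915, -0.00543718]), 'grip_force': 0.0, 'finger_gap': 85.16680837663391}
```

View pics/scene0.png

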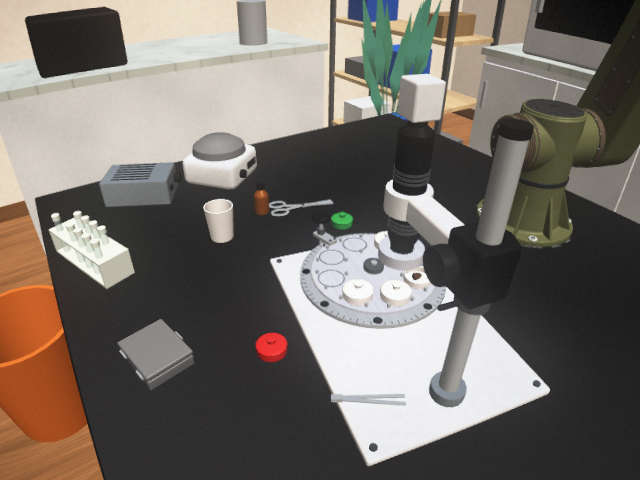

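View pics/top0.png

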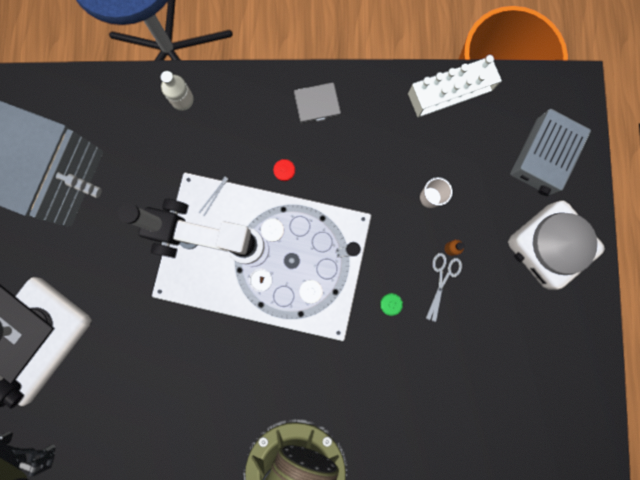

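The top view shows the hub at about (291,261), the plunger cap at (353,249), the open dish at (261,280), the lens at about (247,250) and a covered dish at (272,230). The open dish is anticlockwise of the lens, so the table must turn clockwise by 0.785.

Run:
```python
from h import *
c=dict(np.load('top.npz')); s=dict(np.load('scene.npz'))
im=c['frame']; g=im.max(2)
# cap: dark blob near (353,249)
def blob(mask,u,v,r):
    m=np.zeros_like(mask,np.uint8); m[v-r:v+r+1,u-r:u+r+1]=mask[v-r:v+r+1,u-r:u+r+1]
    n,l,st,ce=cv2.connectedComponentsWithStats(m.astype(np.uint8)); k=1+np.argmax(st[1:,4]); return ce[k],st[k]
cap,st=blob(g<70,353,249,11); print('cap',cap,st,onz(c,*cap,117), zmap(c,*cap))
hub,st=blob(g<110,291,261,12); print('hub',hub,st,onz(c,*hub,76),zmap(c,*hub))
C=onz(c,*hub,77);P=onz(c,*cap,118)
d=P-C; print('r',np.hypot(*d[:2]),'ang',np.arctan2(d[1],d[0]))
for n,u,v,z in(('open',261,280,80),('d1',272,230,90),('d3',311,292,90),('cam',235,238,450),('col',132,214,436)):
    X=onz(c,u,v,z);e=X-C;print(n,X,np.hypot(*e[:2]),np.degrees(np.arctan2(e[1],e[0])))
# holes
m=(g<60).astype(np.uint8); n,l,st,ce=cv2.connectedComponentsWithStats(m)
for k in range(1,n):
    X=onz(c,*ce[k],54);e=X-C;r=np.hypot(*e[:2])
    if 120<r<142 and st[k,4]<80: print('hole',X[:2],r,np.degrees(np.arctan2(e[1],e[0])),st[k,4])
o,dd=ray(s,400,85)
print(zmap(s,374,265),zmap(s,422,85))
cv2.imwrite('pics/crop.png',cv2.resize(im[170:340,140:400],None,fx=3,fy=3,interpolation=cv2.INTER_CUBIC)[:,:,::-1])
```

```text
cap [352.79527559 248.72440945] [347 243  13  12 127] [ 547.12549066 -142.35501958  117.        ] [ 547.20141843 -142.43292061  116.05622941]
hub [291.47747748 260.53153153] [285 254  14  14 111] [522.70542136   3.4323299   76.        ] [522.27046659   3.12445241  83.55851798]
r 147.69307427606304 ang -1.4048474306582635
open [476.06947074  76.71654458  80.        ] 86.86826667125852 122.42504862597737
d1 [595.86713436  49.6636161   90.        ] 86.61500709993562 32.29145928257642
d3 [446.58259411 -43.44410936  90.        ] 89.32810639283038 -148.37812986506043
cam [539.73233084  83.15993142 450.        ] 81.57736021942713 77.91125891230902
col [583.92409463 263.70397628 436.        ] 267.42720417462493 76.75400625347694
hole [652.76134344  25.21273591] 131.93057415915823 9.520393490032323 9
hole [629.93624395 -72.37866817] 131.3465909590833 -35.23088587883266 11
hole [501.90706464 133.21559913] 131.47034913979263 99.0769242823955 11
hole [ 447.17113507 -102.28672377] 129.86395203289334 -125.53488685979549 12
hole [417.08221656  80.66067212] 130.82285138694078 143.7976351326826 13
hole [394.03328941 -17.10747166] 130.2379507371958 -170.94415624075495 13
[527.11703267  11.3586161   78.3443317 ] [562.23001767 109.25777925 446.10079995]
```

View pics/crop.png

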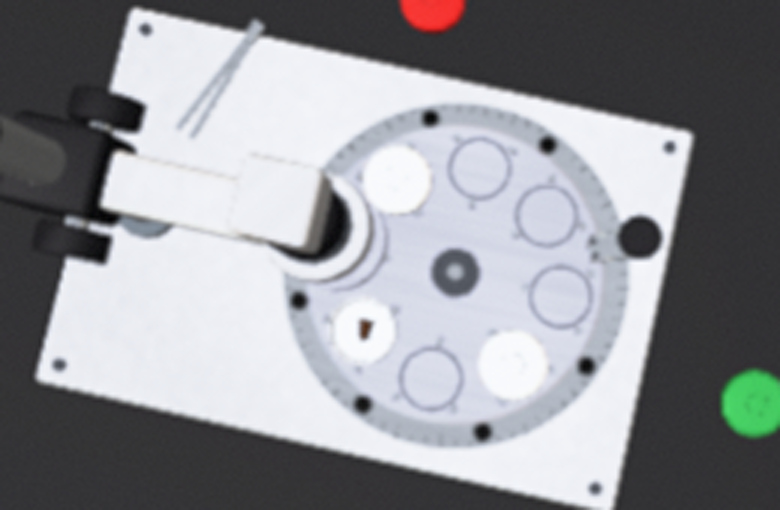

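drive_tool([
  [-1, 3.13, -8.62, 0.4, 0, 0, 0],
  [-1, 3.13, -8.62, 0.4, 0, 0, 0],
  [-1, 3.13, -8.62, 0.4, 0, 0, 0],
  [-1, 3.13, -8.62, 0.4, 0, 0, 0],
  [-1, 3.13, -8.62, 0.4, 0, 0, 0],
  [-1, 3.13, -8.62, 0.4, 0, 0, 0],
  [-1, 3.13, -8.62, 0.4, 0, 0, 0],
  [-1, 3.13, -8.62, 0.4, 0, 0, 0],
  [-1, 3.13, -8.62, 0.4, 0, 0, 0],
  [-1, 3.13, -8.62, 0.4, 0, 0, 0],
  [-1, 5.13, -13.62, 0.4, 0, 0, 0],
  [-1, 5.13, -13.62, 0.4, 0, 0, 0],
  [-1, 5.13, -13.62, 0.4, 0, 0, 0],
  [-1, 5.13, -13.62, 0.4, 0, 0, 0],
  [-1, 5.13, -13.62, 0.4, 0, 0, 0],
  [-1, 5.13, -13.62, 0.4, 0, 0, 0],
  [-1, 5.13, -13.62, 0.4, 0, 0, 0],
])

```text
time: 2.22
tcp_pos: [399.8, -148.5, 231.3]
eef_rot: [-0.0, 0.131, 0.991, 0.0]
contact_force: [0.1, -0.3, 0.6]
finger_gap: 0.2
grip_force: 0.0
```

drive_tool([
  [-1, 2.95, 0.14, 0, 0, 0, 0],
  [-1, 2.95, 0.14, 0, 0, 0, 0],
  [-1, 2.95, 0.14, 0, 0, 0, 0],
  [-1, 2.95, 0.14, -1.6, 0, 0, 0],
  [-1, 2.95, 0.14, -1.6, 0, 0, 0],
  [-1, 2.95, 0.14, -1.6, 0, 0, 0],
  [-1, 2.95, 0.14, -1.6, 0, 0, 0],
])

```text
time: 3.1
tcp_pos: [548.2, -143.0, 153.7]
eef_rot: [0.002, 0.131, 0.991, -0.0]
contact_force: [-0.3, -0.3, -0.1]
finger_gap: 0.1
grip_force: 0.0
```

Run:
```python
from h import *
print(env.read_state()['tcp_pos'])
s=shot('scene');w=shot('wrist')
a=cv2.resize(s['frame'][150:330,240:480],(533,400));b=cv2.resize(w['frame'],(533//2*1,200))
out=np.zeros((400,800,3),np.uint8);out[:,:533]=a;out[:200,533:533+b.shape[1]]=b
t=shot('top')['frame'][200:300,300:400];out[200:,533:733]=cv2.resize(t,(200,200))
cv2.imwrite('pics/ap.png',out[:,:,::-1])
```

```text
[ 548.19227686 -143.02286974  153.73340762]
```

View pics/ap.png

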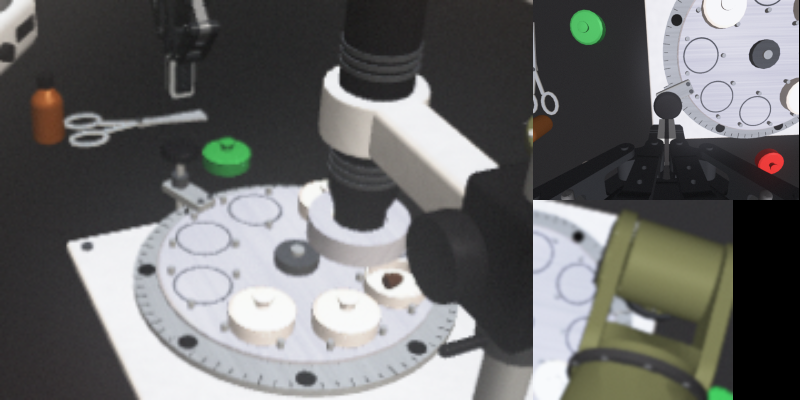

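The scene view shows the shut fingertips at (180,95), centred over the cap at (180,152). I'll press down in steps.

drive_tool([
  [-1, 0, 0, -0.3, 0, 0, 0],
  [-1, 0, 0, -0.5, 0, 0, 0],
  [-1, 0, 0, -0.6, 0, 0, 0],
  [-1, 0, 0, -0.6, 0, 0, 0],
  [-1, 0, 0, -0.6, 0, 0, 0],
])

```text
time: 3.88
tcp_pos: [547.6, -143.1, 121.6]
eef_rot: [0.0, 0.131, 0.991, -0.0]
contact_force: [-0.0, -0.0, -0.1]
finger_gap: 0.4
grip_force: 0.0
```

drive_tool([
  [-1, 0, 0, -0.06, 0, 0, 0],
  [-1, 0, 0, -0.06, 0, 0, 0],
  [-1, 0, 0, -0.06, 0, 0, 0],
])

```text
time: 4.25
tcp_pos: [547.4, -143.0, 118.4]
eef_rot: [0.0, 0.132, 0.991, -0.0]
contact_force: [1.0, 0.4, 0.2]
finger_gap: -0.4
grip_force: 0.0
```

Run:
```python
from h import *
s=shot('scene');w=shot('wrist')
a=cv2.resize(s['frame'][180:260,280:380],(500,400));b=cv2.resize(w['frame'][180:420,220:400],(300,400))
cv2.imwrite('pics/pr.png',np.hstack([a,b])[:,:,::-1])
```

```text
(no output)
```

View pics/pr.png

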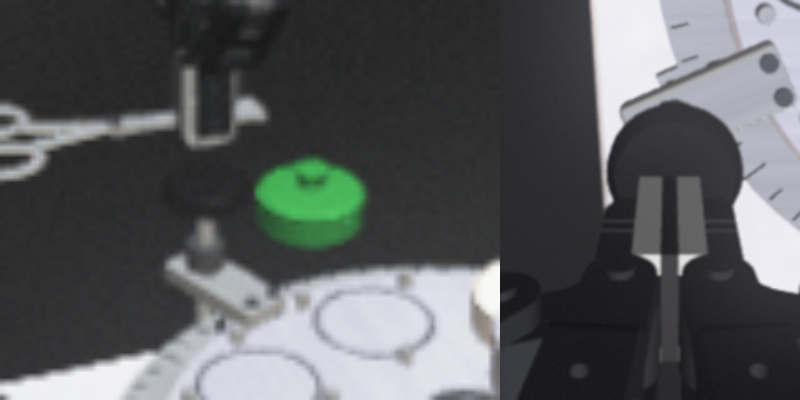

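The scene view shows the pad tips ending at crop (208,145), still above the cap top at (205,172), so there is no contact yet. I'll check this by projection.

Run:
```python
from h import *
s=dict(np.load('scene.npz'))
for z in (130,125,119,110,103):
    p,_=cv2.projectPoints(np.array([[547.4,-143,z]],float),cv2.Rodrigues(s['R'])[0],s['t'],s['K'],np.array([s['k1'],0,0,0.]))
    p=p.ravel(); print(z,p,'crop',(p-[280,180])*5)
print(s['z_map'][205:220,320:324:1].T.round())
```

```text
130 [320.56211328 210.35114474] crop [202.81056642 151.7557237 ]
125 [320.54227215 212.43700556] crop [202.71136077 162.18502782]
119 [320.51861871 214.92394693] crop [202.59309356 174.61973463]
110 [320.48345462 218.62172807] crop [202.4172731  193.10864033]
103 [320.45636442 221.47096636] crop [202.28182208 207.35483179]
[[ 894.  901.  904.  909. 1182. 1183. 1179.  938.  935.  930.  927.  923.
   920.  921.  914.]
 [ 895.  898.  902.  910. 1185. 1178. 1179.  938.  930.  930.  929.  922.
   921.  918.  914.]
 [ 900.  902.  903.  909. 1188. 1179. 1174.  940.  932.  930.  923.  925.
   923.  916.  913.]
 [ 899.  902.  903.  912. 1189. 1183. 1174. 1171.  936.  929.  927.  921.
   921.  920.  914.]]
```

Depth and projection put the real tips about 14 mm above the cap, so I'll keep going down by force.

drive_tool([
  [-1, 0, 0, -0.1, 0, 0, 0],
  [-1, 0, 0, -0.2, 0, 0, 0],
  [-1, 0, 0, -0.2, 0, 0, 0],
  [-1, 0, 0, -0.2, 0, 0, 0],
])

```text
time: 4.85
tcp_pos: [547.4, -143.0, 108.3]
eef_rot: [-0.0, 0.132, 0.991, -0.0]
contact_force: [0.1, -0.4, 0.0]
finger_gap: -0.0
grip_force: 0.0
```

drive_tool([
  [-1, 0, 0, -0.06, 0, 0, 0],
  [-1, 0, 0, -0.1, 0, 0, 0],
  [-1, 0, 0, -0.1, 0, 0, 0],
])

```text
time: 5.22
tcp_pos: [547.3, -143.0, 103.1]
eef_rot: [-0.0, 0.132, 0.991, 0.0]
contact_force: [-0.6, 0.5, 1.4]
finger_gap: -0.1
grip_force: 0.0
```

drive_tool([
  [-1, 0, 0, -0.04, 0, 0, 0],
  [-1, 0, 0, -0.06, 0, 0, 0],
  [-1, 0, 0, -0.06, 0, 0, 0],
])

```text
time: 5.6
tcp_pos: [547.4, -143.0, 100.2]
eef_rot: [-0.0, 0.132, 0.991, 0.0]
contact_force: [-0.2, -0.6, -0.1]
finger_gap: 0.1
grip_force: 0.0
```

Run:
```python
from h import *
s=shot('scene');w=shot('wrist')
print(env.read_state()['contact_force'])
a=cv2.resize(s['frame'][180:260,280:380],(500,400));b=cv2.resize(w['frame'][180:420,220:400],(300,400))
cv2.imwrite('pics/pr2.png',np.hstack([a,b])[:,:,::-1])
```

```text
[ 0.24578565 -0.56377039  0.09839286]
```

View pics/pr2.png

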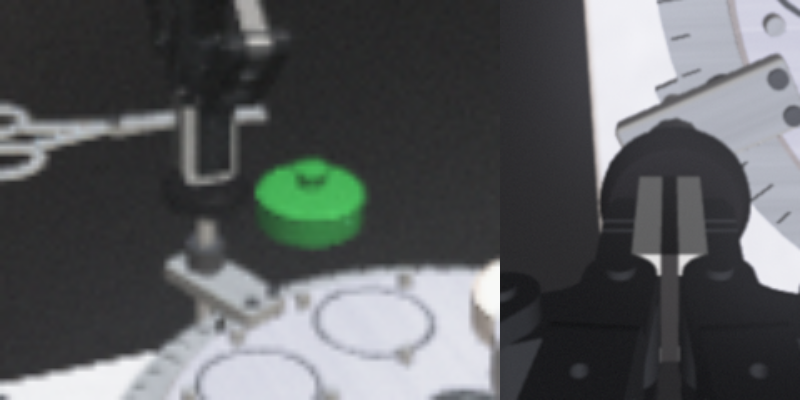

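The tips (crop row 183) are now almost on the cap top, and the cap has not moved. I'll continue.

drive_tool([
  [-1, 0, 0, -0.05, 0, 0, 0],
  [-1, 0, 0, -0.05, 0, 0, 0],
  [-1, 0, 0, -0.05, 0, 0, 0],
])

```text
time: 6.08
tcp_pos: [547.6, -143.1, 98.1]
eef_rot: [0.0, 0.132, 0.991, -0.0]
contact_force: [0.6, 0.4, 4.2]
finger_gap: 0.3
grip_force: 2.2
```

drive_tool([
  [-1, 0, 0, -0.05, 0, 0, 0],
  [-1, 0, 0, -0.05, 0, 0, 0],
  [-1, 0, 0, -0.05, 0, 0, 0],
])

```text
time: 6.45
tcp_pos: [547.5, -143.1, 95.4]
eef_rot: [0.0, 0.132, 0.991, -0.0]
contact_force: [0.2, -0.8, 4.7]
finger_gap: 0.4
grip_force: 2.5
```

drive_tool([
  [-1, 0, 0, -0.08, 0, 0, 0],
  [-1, 0, 0, -0.16, 0, 0, 0],
  [-1, 0, 0, -0.22, 0, 0, 0],
  [-1, 0, 0, -0.22, 0, 0, 0],
  [-1, 0, 0, -0.22, 0, 0, 0],
])

```text
time: 7.08
tcp_pos: [547.6, -143.1, 84.6]
eef_rot: [0.0, 0.132, 0.991, -0.0]
contact_force: [0.5, 0.3, 7.5]
finger_gap: -0.0
grip_force: 3.5
```

drive_tool([
  [-1, -0.144, -0.02, 0, 0, 0, 0],
  [-1, -0.289, -0.033, 0, 0, 0, 0],
  [-1, -0.434, -0.039, 0, 0, 0, 0],
  [-1, -0.58, -0.039, 0, 0, 0, 0],
  [-1, -0.728, -0.03, 0, 0, 0, 0],
  [-1, -0.876, -0.015, 0, 0, 0, 0],
  [-1, -1.02, 0.01, 0, 0, 0, 0],
  [-1, -1.162, 0.038, 0, 0, 0, 0],
  [-1, -1.302, 0.075, 0, 0, 0, 0],
  [-1, -1.442, 0.117, 0, 0, 0, 0],
  [-1, -1.58, 0.168, 0, 0, 0, 0],
  [-1, -1.716, 0.225, 0, 0, 0, 0],
  [-1, -1.846, 0.289, 0, 0, 0, 0],
  [-1, -1.976, 0.359, 0, 0, 0, 0],
  [-1, -2.1, 0.435, 0, 0, 0, 0],
  [-1, -2.222, 0.517, 0, 0, 0, 0],
  [-1, -2.222, 0.517, 0, 0, 0, 0],
  [-1, -2.222, 0.517, 0, 0, 0, 0],
])

```text
time: 9.32
tcp_pos: [436.4, -117.2, 84.6]
eef_rot: [0.0, 0.131, 0.991, -0.0]
contact_force: [-0.6, -0.1, 6.6]
finger_gap: 0.0
grip_force: 3.5
```

Run:
```python
from h import *
s=shot('scene');w=shot('wrist')
a=cv2.resize(s['frame'][170:340,270:480],(494,400));b=cv2.resize(w['frame'][120:420,210:440],(306,400))
cv2.imwrite('pics/sw.png',np.hstack([a,b])[:,:,::-1])
```

```text
(no output)
```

View pics/sw.png

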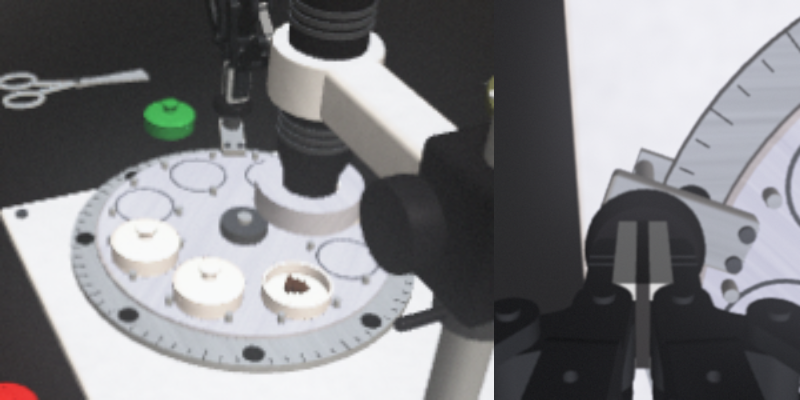

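The table has turned one hole. The open dish is at crop (297,290), the position the dish under the lens had before. I'll release straight up.

drive_tool([
  [-1, 0, 0, 0.1, 0, 0, 0],
  [-1, 0, 0, 0.2, 0, 0, 0],
  [-1, 0, 0, 0.3, 0, 0, 0],
  [-1, 0, 0, 0.5, 0, 0, 0],
  [-1, 0, 0, 1.0, 0, 0, 0],
  [-1, 0, 0, 2.5, 0, 0, 0],
  [-1, -1.5, 0, 2.5, 0, 0, 0],
  [-1, -1.5, 0, 2.5, 0, 0, 0],
  [-1, -1.5, -2.5, 2.5, 0, 0, 0],
  [-1, -1.5, -2.5, 2.5, 0, 0, 0],
  [-1, -1.5, -2.5, 2.5, 0, 0, 0],
])

```text
time: 10.8
tcp_pos: [360.8, -245.1, 208.8]
eef_rot: [-0.001, 0.134, 0.991, 0.0]
contact_force: [0.1, 0.3, -0.6]
finger_gap: -0.2
grip_force: 0.0
```

Run:
```python
from h import *
s=shot('scene');t=shot('top')
a=cv2.resize(s['frame'][170:340,270:480],(494,400));b=cv2.resize(t['frame'][190:350,220:342],(305,400))
cv2.imwrite('pics/end.png',np.hstack([a,b])[:,:,::-1])
C=np.array([523.5,4.0])
for z in(119,):
    X=C+149*np.array([np.cos(np.radians(-125.6)),np.sin(np.radians(-125.6))])
    p,_=cv2.projectPoints(np.array([[*X,119],[*X,103]],float),cv2.Rodrigues(t['R'])[0],t['t'],t['K'],np.array([t['k1'],0,0,0.]));print(p)
    p,_=cv2.projectPoints(np.array([[*X,119],[*X,103]],float),cv2.Rodrigues(s['R'])[0],s['t'],s['K'],np.array([s['k1'],0,0,0.]));print(p.reshape(-1,2), (p.reshape(-1,2)-[270,170])*2.353)
g=t['frame'].max(2)
u,v=map(int,cv2.projectPoints(np.array([[*X,119.]]),cv2.Rodrigues(t['R'])[0],t['t'],t['K'],np.array([t['k1'],0,0,0.]))[0].ravel())
m=np.zeros_like(g);m[v-13:v+14,u-13:u+14]=(g<70)[v-13:v+14,u-13:u+14]
n,l,st,ce=cv2.connectedComponentsWithStats(m);k=1+np.argmax(st[1:,4]);print(ce[k],st[k],onz(t,*ce[k],118),zmap(t,*ce[k]))
d=onz(t,*ce[k],118)[:2]-C;print(np.hypot(*d),np.degrees(np.arctan2(d[1],d[0])))
zz=[zmap(t,u+i,v+j)[2] for i in(-3,0,3) for j in(-3,0,3)];print(np.median(zz))
print(env.read_state()['contact_force'])
```

```text
[[[342.72558705 296.07746729]]

 [[342.30973935 295.98525491]]]
[[369.79115711 205.73789568]
 [369.2892468  212.12777016]] [[234.80859268  84.09126853]
 [233.62759771  99.12664318]]
[342.67460317 295.71428571] [337 290  13  13 126] [ 437.59019646 -117.10490795  118.        ] [ 437.63833414 -116.88337326  121.63194828]
148.48196211262507 -125.35125436151587
119.03937517409372
[-0.30359818  0.31915033  0.68851777]
```

View pics/end.png

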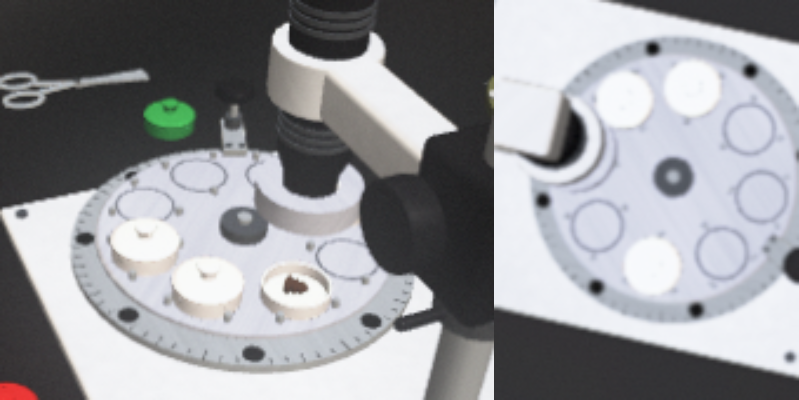

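The cap is back at 119 mm, so the plunger is out. It sits at -125.4°, which is the next hole. The open dish, at crop (297,290), is under the lens, and nothing else has moved. I'll hand it in.

```bash
python3 -c "
from workcell import env
print(env.finish_job())"
```

```text
the job is handed in; nothing more can be done
None
```

The job is handed in: I turned the table one hole clockwise, the open dish is under the lens, the plunger is back out in the next hole, and the last views show nothing else disturbed.

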